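# Load the curing pad and start it

### The arm

A 6-joint arm with a two-finger parallel gripper is mounted at the origin on the work surface. World frame = base frame: x ahead of the robot, y to its left, z up, the work surface at z = 0. Lengths are in m, angles in rad, forces in N, time in s.
With the tool pointing down it reaches from about 0.35 to 0.775 m from the base axis. Payload 5.5 kg.
Tool frame: the origin (TCP) lies midway between the tips of the shut fingers; the grasp point (between the pads) lies 19 mm behind it; z points along the fingers, y is the line along which they close (so a half turn about z gives the same grasp; the last joint's range is limited). The gripper opens to 85 mm and grips with 20 to 120 N. Pads are 22 mm wide; open, the fingers measure 114 mm over their backs; the gripper's body (76 mm by 85 mm) begins 54 mm behind the grasp point. The pads swing forward as they close: fully open they stand 13 mm farther back than shut.
Start: joints at [1.029, 0.313, 0.046, 1.304, 0, 1.431], TCP at [0.225, 0.529, 0.231] pointing down, gripper open.
Joint ranges: [-2.76, 2.76], [-0.86, 1.69], [-1.03, 1.26], [-2.2, 2.34], [-1.47, 1.5], [-3.14, 3.14]. Speed limits (rad/s): [2.57, 2.57, 3.14, 3.14, 3.14, 3.14].

### API

Orientations are given as a unit quaternion [w, x, y, z].
In Python, from workcell import telemetry, imaging, env gives the robot as it stands. The module is installed in compiled form; this text tells all that it offers.
- The arm moves only by the tool step_arm, never from a script. Its argument "moves" is a list of rows, each a list of 3 entries, a list of its own where there are three numbers: the shift along the tool's x, y, z in mm, then the turn, a rotation vector about the tool's x, y, z in rad, then the finger opening in mm, from 0 to 85.4. A call has 1 to 8 rows; each row is the pose to reach, as a shift and turn from the pose commanded when the call began, along the tool's axes at that moment; what a row does not reach only later rows make up. A row lasts 1/12 s, in which the tool goes at most 41.7 mm and 7.16 degrees, less where a joint would pass 70% of its speed; a pose out of reach is approached as far as the arm can. A call with a gripper value outside its range is refused whole. The fingers move at their own pace and stop on an object; "grip_force" is the grip in N (left out, the last holds). Time passes only in rows, so rows that repeat a pose let the fingers close. It gives the time, the measured TCP pose, the force, the opening and the grip force at its end, in the units of the state.
- telemetry.get_state(): the state, without advancing time (a new reading comes with each control period).
- imaging.read_camera(name): name is "scene" or "top"; returns the picture (384x512x3 uint8, red, green, blue); there is no depth.
- imaging.camera_params(name): a dict with "camera_matrix" (3x3 intrinsics, pixels), "pose" (4x4, takes a point from camera to world coordinates). Camera axes: x right, y up, looking along -z (the intrinsics and any distortion apply to the point x, -y, -z); pixel columns grow to the right and rows downward; lengths in m; the calibration is good to about 2 mm. A picture is of the moment at which its call begins. camera_params takes no time and is no camera call.
- env.hand_in(): hands the job in; it is judged then, once.
The state is a dict: "clock": time; "joint_pos": joint angles; "qvel": joint speeds; "tau": joint torques, N m; "tcp_pos": TCP position; "orientation": TCP orientation; "wrist_force": force on the tool from outside, world axes, zero at the start; "ft_torque": the same for the moment, N m; "finger_gap": finger opening in m; "grip_force": force on a finger pad.
Only numpy, scipy, OpenCV 4.12 (cv2) and the standard library are available. Lean on these libraries where they do the work, as an engineer would, in place of code of your own. Each camera call takes 0.05 s, during which the arm holds its last target. There are 200 camera calls.

### The job

Take the teal resin bauble from its brown cardboard ring, lower it gently all the way into the empty grey nest of the curing pad before you let it go: it must not be dropped or pushed down hard. Then press the green start button fully down and release it. Leave the red button, the other two baubles and everything else on the bench alone.

Things in the scene. Friction and masses are not known exactly. Their poses are not given: they have to be found in the camera images.
- bauble: the bauble to load: a solid resin ball 50 mm in diameter, teal with a sand-coloured side, about 70 g; origin at its centre. It starts resting on the brown ring, centre 36 mm above the bench
- stand: brown cardboard ring lying on the bench that carries the teal bauble at the start: 44 mm outer and 30 mm inner diameter, 16 mm high, fixed; origin at the centre of its underside
- pad: curing pad, fixed: white slab 20 mm thick, reaching 55 mm to its -x side and 105 mm to its +x side, 300 mm along y, and from 81 to 105 mm on its +x side a black light bar whose top is 65 mm above the bench. Origin on the underside, below the middle nest. Three identical grey nests stand on it in a row along its y axis at y = -95, 0 and +95 mm; two hold baubles, one is empty
- nest_free: the empty grey nest: a ring 44 mm outer and 30 mm inner diameter, 16 mm high, standing on the slab, fixed; origin at the centre of its underside, which is 20 mm above the bench
- nest_free_seat (a point): where the centre of a bauble seated in the empty nest lies: on the nest's axis, 20 mm above its rim (56 mm above the bench). Seated, the bauble rests on the inner edge of the rim and its widest part is clear of the nest
- ball_a: violet bauble 50 mm in diameter, already in another nest of the pad; origin at its centre
- ball_b: amber bauble 50 mm in diameter, already in the third nest of the pad; origin at its centre
- control: grey control box, fixed, 90 mm (x) by 150 mm (y) by 45 mm high; origin at the centre of its underside. The green and the red button stand on its top 40 mm either side of the middle along its y axis, either way round
- start (a joint): travel of the green start button in m: 0 is up, 0.006 fully down. It is a spring button that needs 5 N to bottom and comes back up when let go
- start_top (a point): centre of the top face of the green start button (32 mm in diameter, pressed straight down); 63 mm above the bench when up. It stands 6 mm above its aluminium collar (48 mm in diameter)
- stop (a joint): travel of the red button in m: 0 is up, 0.006 fully down
- stop_top (a point): centre of the top face of the red button, same size as the green one and 80 mm from it
- cup_green: brown paper cup with dark green content, 68 mm across the top, 78 mm tall, loose; origin at the centre of its underside
- cup_cream: brown paper cup with cream content, 68 mm across the top, 78 mm tall, loose; origin at the centre of its underside
- tint: amber glass bottle with black cap, 34 mm in diameter, 75 mm tall, loose; origin at the centre of its underside
- pigment: green glass bottle with black cap, 40 mm in diameter, 85 mm tall, loose; origin at the centre of its underside
- stick: wooden stirring stick 150 x 18 x 4 mm lying on the bench, loose; origin at the centre of its underside
- awl: awl with wooden handle, 170 mm long, lying on the bench, loose; origin about the middle of its length
Things that resemble listed ones, but are neither listed nor needed, are in the scene too. What is meant by the bauble is not pink, and is the smaller of those in its own colour.

How it is judged:
By the outcome, as a careful person would: the job done as asked, in the order asked, and still so for the second after the job is handed in, with the robot touching nothing.
It also fails if it takes over 48 s, if anything falls off the work surface, if the arm or the gripper's body presses on something with over 40 N, if the wrist force passes 120 N, or if a joint passes its speed limit or range.

## Working session

There is one attempt and no reset: what is moved stays moved. The work goes in short steps, Python scripts to look and compute and a tool call to move; the robot and the scene stay as the last step left them, time stands still between calls to the robot, and variables do not carry over. Pictures are saved under pics/ and viewed, at most 10 in all, crops included, and the job is handed in when it is done.

Besides the shell and the picture viewer there is one more tool, called after ">>>" as name([rows], argument=value, ...), one row to a line, values as JSON. step_arm: Moves the arm, as the interface text tells. Its arguments: {"type":"object","properties":{"moves":{"type":"array"},"grip_force":{"type":"number"}},"required":["moves"]}

```bash
mkdir -p pics; cat > h.py <<'E'
import numpy as np, cv2
from workcell import telemetry, imaging, env
def shot(n,f):
    im=imaging.read_camera(n); cv2.imwrite(f'pics/{f}.png',im[:,:,::-1]); return im
def ray(n,u,v):
    p=imaging.camera_params(n); K=np.array(p['camera_matrix']); T=np.array(p['pose'])
    d=np.linalg.inv(K)@[u,v,1]; d=T[:3,:3]@[d[0],-d[1],-d[2]]
    return T[:3,3],d
def onz(n,u,v,z):
    o,d=ray(n,u,v); return o+d*(z-o[2])/d[2]
def proj(n,P):
    p=imaging.camera_params(n); K=np.array(p['camera_matrix']); T=np.array(p['pose'])
    c=T[:3,:3].T@(np.array(P)-T[:3,3]); q=K@[c[0],-c[1],-c[2]]; return q[:2]/q[2]
def tri(a,b):
    A=[];B=[]
    for o,d in (a,b):
        d=d/np.linalg.norm(d); M=np.eye(3)-np.outer(d,d); A.append(M);B.append(M@o)
    return np.linalg.lstsq(np.vstack(A),np.hstack(B),rcond=None)[0]
E
python3 - <<'E'
from h import *
for n in('top','scene'):
    shot(n,n+'0'); p=imaging.camera_params(n); print(p)
print(telemetry.get_state())
E
```

```text
{'camera_matrix': array([[438.79042084,   0.        , 255.66585778],
       [  0.        , 438.79042084, 192.98688396],
       [  0.        ,   0.        ,   1.        ]]), 'pose': array([[-0.01721903,  0.99808578, -0.05939932,  0.42120888],
       [-0.99978083, -0.01789494, -0.01086593,  0.02278905],
       [-0.01190807,  0.0591992 ,  0.99817516,  1.1858388 ],
       [ 0.        ,  0.        ,  0.        ,  1.        ]])}
{'camera_matrix': array([[427.95295313,   0.        , 243.83366191],
       [  0.        , 427.95295313, 191.98396884],
       [  0.        ,   0.        ,   1.        ]]), 'pose': array([[ 0.85733109, -0.3662015 ,  0.36177321,  0.88848195],
       [ 0.51465859,  0.59545984, -0.61689068, -0.63272286],
       [ 0.01048487,  0.71506925,  0.69897499,  0.79886558],
       [ 0.        ,  0.        ,  0.        ,  1.        ]])}
{'clock': 0.1, 'joint_pos': array([1.02938955e+00, 3.13966379e-01, 4.51214006e-02, 1.30359724e+00,
       2.47155521e-05, 1.43122770e+00]), 'qvel': array([-0.00084796, -0.00085386,  0.00179066, -0.00100642,  0.00055863,
       -0.00273902]), 'tau': array([ 2.96368249e-03, -4.81727314e+01,  2.99244744e+01,  1.27504097e-02,
       -7.90324452e-05,  9.01761098e-06]), 'tcp_pos': array([0.22464569, 0.52882409, 0.23048645]), 'orientation': array([-2.86468076e-04,  1.99569943e-01,  9.79883238e-01, -7.71574063e-04]), 'wrist_force': array([-0.84771814, -0.35002491, -0.03677765]), 'ft_torque': array([-0.00510246,  0.0325146 , -0.0590521 ]), 'grip_force': 0.0, 'finger_gap': 0.08547757528243033}
```

View pics/top0.png

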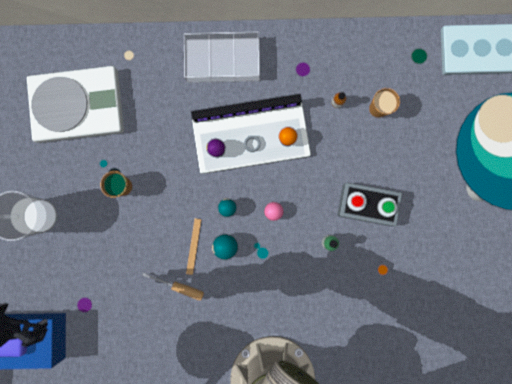

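View pics/scene0.png

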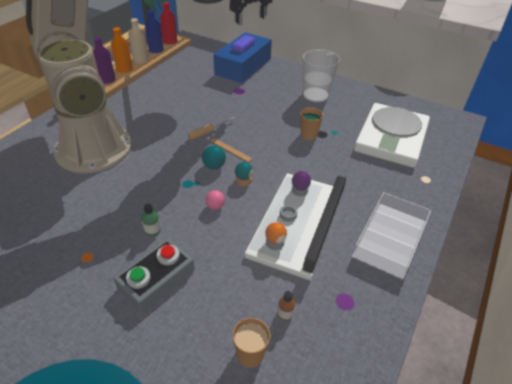

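Candidates in the top view: small teal ball (227,208), large teal ball (225,246), pink ball (273,211), flat teal spots (262,253) and (103,163), and the big teal dish (490,150). I choose the small teal ball, which in the scene view sits on its brown ring at (243,172). The empty nest is the middle one at (253,144). In the top view the green button is at (388,207) and the red at (357,201).

```bash
cat > m.py <<'E'
from h import *
t=cv2.imread('pics/top0.png'); s=cv2.imread('pics/scene0.png')
def blob(im,c,r,lo,hi):
    hsv=cv2.cvtColor(im,cv2.COLOR_BGR2HSV); m=cv2.inRange(hsv,np.array(lo),np.array(hi))
    k=np.zeros_like(m); cv2.circle(k,c,r,255,-1); m&=k
    n,l,st,ce=cv2.connectedComponentsWithStats(m); i=1+np.argmax(st[1:,4]); 
    cs,_=cv2.findContours((l==i).astype('uint8'),cv2.RETR_EXTERNAL,cv2.CHAIN_APPROX_NONE)
    return cv2.minEnclosingCircle(cs[0]),ce[i],st[i]
teal=((80,80,30),(100,255,255))
R={}
for nm,ct,cs,z,(lo,hi) in [('bauble',(227,208),(243,172),.036,teal),('big',(225,246),(213,157),.0,teal),('pink',(273,211),(215,200),.036,((160,60,60),(179,255,255))),
  ('violet',(216,148),(301,181),.056,((130,60,20),(165,255,255))),('amber',(288,136),(276,233),.056,((5,150,80),(22,255,255))),
  ('green',(388,207),(137,276),.063,((50,120,60),(85,255,255))),('red',(357,201),(168,253),.063,((0,150,80),(6,255,255)))]:
    a=blob(t,ct,16,lo,hi); b=blob(s,cs,16,lo,hi)
    pa,pb=a[0][0],b[0][0]
    print(nm,np.round(a[0][0],1),round(a[0][1],1),np.round(b[0][0],1),round(b[0][1],1),'onz',onz('top',*pa,z).round(4),onz('scene',*pb,z).round(4),'tri',tri(ray('top',*pa),ray('scene',*pb)).round(4))
E
python3 m.py
python3 - <<'E'
import cv2,numpy as np
t=cv2.imread('pics/top0.png'); s=cv2.imread('pics/scene0.png')
a=cv2.resize(t[95:275,180:310],None,fx=3,fy=3,interpolation=2); b=cv2.resize(s[135:271,190:322],None,fx=3,fy=3,interpolation=2)
h=540;b=cv2.copyMakeBorder(b,0,h-b.shape[0],0,0,0);cv2.imwrite('pics/crop.png',np.hstack([a,b]))
E
```

```text
bauble [226.7 207.4] 9.4 [243.4 169.9] 8.5 onz [0.4531 0.1118 0.036 ] [0.4489 0.113  0.036 ] tri [0.4518 0.1108 0.0391]
big [224.5 246.5] 12.9 [213.4 156.6] 11.7 onz [0.3491 0.1219 0.    ] [0.3234 0.1523 0.    ] tri [0.35   0.118  0.0358]
pink [273.4 211. ] 9.6 [214.6 199.4] 10.0 onz [ 0.4416 -0.0104  0.036 ] [ 0.4449 -0.0207  0.036 ] tri [ 0.4404 -0.0116  0.0259]
violet [215.8 147.6] 9.0 [301.1 179.9] 9.1 onz [0.6084 0.1367 0.056 ] [0.6061 0.1377 0.056 ] tri [0.6074 0.1361 0.058 ]
amber [287.8 136. ] 8.8 [275.7 232.1] 9.7 onz [ 0.6351 -0.0508  0.056 ] [ 0.6326 -0.0508  0.056 ] tri [ 0.6339 -0.0513  0.0575]
green [388.2 206.5] 5.8 [136.9 274.1] 6.9 onz [ 0.4475 -0.3024  0.063 ] [ 0.4448 -0.3047  0.063 ] tri [ 0.4462 -0.3036  0.0628]
red [357.3 200.7] 5.4 [167. 251.] 6.4 onz [ 0.4638 -0.2241  0.063 ] [ 0.4603 -0.2255  0.063 ] tri [ 0.4623 -0.225   0.0639]
```

View pics/crop.png

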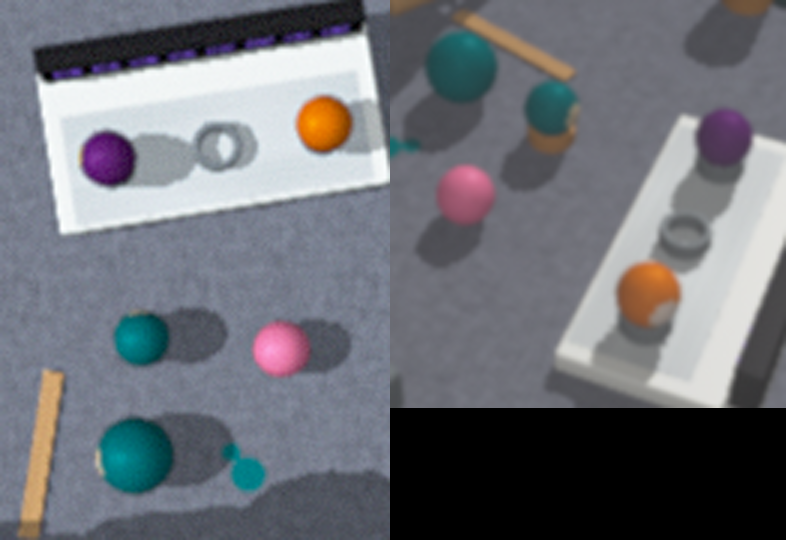

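The crop confirms it: the small teal ball, with sand on its far side, sits on the brown ring. The large teal ball has no ring, and the middle nest is empty. Ball spacing of 189 mm and button spacing of 80 mm match the given sizes.

```bash
cat >> h.py <<'E'
def plan(P,yaw_y):
    """shift mm / turn rad in tool axes to bring the TCP to P, tool down, closing line at world angle yaw_y (deg, mod 180)"""
    from scipy.spatial.transform import Rotation as Ro
    s=telemetry.get_state(); q=s['orientation']; R=Ro.from_quat([*q[1:],q[0]])
    c=[]
    for k in (0,180):
        a=np.radians(yaw_y+k); y=np.array([np.cos(a),np.sin(a),0]); z=np.array([0,0,-1.]); x=np.cross(y,z)
        c.append((R.inv()*Ro.from_matrix(np.c_[x,y,z])).as_rotvec())
    r=min(c,key=np.linalg.norm)
    print('shift',(R.inv().apply(np.array(P)-s['tcp_pos'])*1000).round(1),'turn',r.round(3),'tcp',s['tcp_pos'].round(4),'clk',round(s['clock'],2))
E
python3 - <<'E'
from h import *
t=cv2.imread('pics/top0.png'); g=cv2.cvtColor(t,cv2.COLOR_BGR2HSV)
k=np.zeros(g.shape[:2],'uint8'); cv2.circle(k,(252,144),9,255,-1)
m=((g[:,:,2]<165)&(k>0)).astype('uint8'); print(g[144,242:264,2])
cs,_=cv2.findContours(m,cv2.RETR_EXTERNAL,cv2.CHAIN_APPROX_NONE); c,r=cv2.minEnclosingCircle(max(cs,key=len)); print('nest',c,r,onz('top',*c,.036).round(4))
# bauble incl. sand: saturated
k[:]=0; cv2.circle(k,(227,207),13,255,-1)
m=((((g[:,:,1]>90)&(g[:,:,2]>40))|((g[:,:,0]<30)&(g[:,:,1]>40)))&(k>0)).astype('uint8'); cs,_=cv2.findContours(m,cv2.RETR_EXTERNAL,cv2.CHAIN_APPROX_NONE); c,r=cv2.minEnclosingCircle(max(cs,key=len)); print('bauble',c,r,onz('top',*c,.036).round(4))
plan([.453,.112,.14],67)
E
```

```text
[166 162 164 151 128 151 161 162 162 166 200 231 234 235 234 211 169 145
 140 158 161 160]
nest (252.0, 144.0) 9.000100135803223 [0.6195 0.0428 0.036 ]
bauble (226.67910766601562, 207.38059997558594) 9.403658866882324 [0.4532 0.112  0.036 ]
shift [-373.2 -294.2   90.9] turn [-0.002 -0.    -0.   ] tcp [0.2246 0.5288 0.2305] clk 0.1
```

>>> step_arm([
  [[-373,-294,90],[0,0,0],85],
  [[-373,-294,90],[0,0,0],85],
  [[-373,-294,90],[0,0,0],85],
  [[-373,-294,90],[0,0,0],85],
  [[-373,-294,90],[0,0,0],85],
  [[-373,-294,90],[0,0,0],85],
  [[-373,-294,90],[0,0,0],85],
  [[-373,-294,90],[0,0,0],85],
])

```text
clock: 0.77
tcp_pos: [0.3825, 0.2402, 0.1687]
orientation: [-0.0, 0.199, 0.98, -0.0]
wrist_force: [1.2, 0.9, -0.6]
finger_gap: 0.0852
grip_force: 0.0
```

```bash
python3 -c "
from h import *
plan([.453,.112,.14],67)"
```

```text
shift [-115.   -90.5   28.7] turn [-0. -0.  0.] tcp [0.3825 0.2402 0.1687] clk 0.77
```

>>> step_arm([
  [[-110,-86,27],[0,0,0],85],
  [[-110,-86,27],[0,0,0],85],
  [[-110,-86,27],[0,0,0],85],
  [[-110,-86,27],[0,0,0],85],
  [[-110,-86,27],[0,0,0],85],
  [[-110,-86,27],[0,0,0],85],
  [[-110,-86,27],[0,0,0],85],
])

```text
clock: 1.35
tcp_pos: [0.4493, 0.1203, 0.1421]
orientation: [-0.001, 0.2, 0.98, 0.0]
wrist_force: [-0.3, 0.1, 0.9]
finger_gap: 0.0851
grip_force: 0.0
```

```bash
python3 -c "
from h import *
plan([.453,.112,.014],67)
a=shot('scene','s1');b=shot('top','t1')
cv2.imwrite('pics/c1.png',np.hstack([cv2.resize(i[y:y+100,x:x+100,::-1],None,fx=4,fy=4,interpolation=2) for i,x,y in((a,195,110),(b,180,150))]))"
```

```text
shift [ -6.8  -6.2 128.1] turn [ 0.    -0.001 -0.   ] tcp [0.4493 0.1203 0.1421] clk 1.35
```

View pics/c1.png

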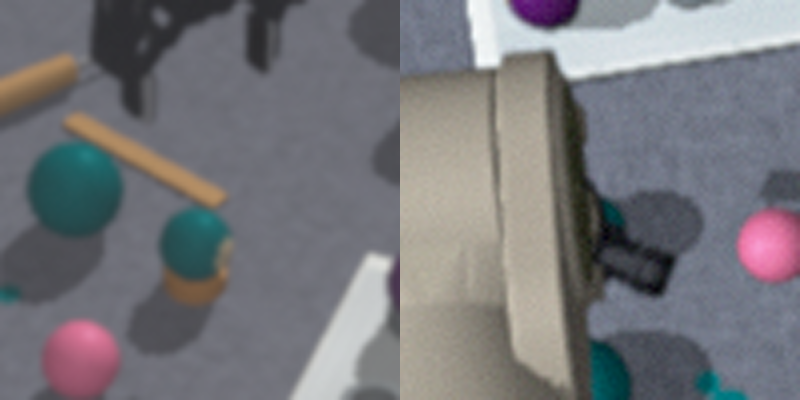

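The open gripper hangs above the teal ball, and the large ball and pink ball sit clear of the fingers. I'll align in xy and then descend.

>>> step_arm([
  [[-7,-6,30],[0,0,0],85],
  [[-7,-6,50],[0,0,0],85],
  [[-7,-6,70],[0,0,0],85],
  [[-7,-6,90],[0,0,0],85],
  [[-7,-6,105],[0,0,0],85],
  [[-7,-6,118],[0,0,0],85],
  [[-7,-6,127],[0,0,0],85],
  [[-7,-6,127],[0,0,0],85],
])

```text
clock: 2.12
tcp_pos: [0.4523, 0.1126, 0.0139]
orientation: [-0.001, 0.199, 0.98, -0.0]
wrist_force: [0.4, -1.4, -0.4]
finger_gap: 0.0851
grip_force: 0.0
```

```bash
python3 -c "
from h import *
plan([.453,.112,.014],67)
a=shot('scene','s2')
cv2.imwrite('pics/c2.png',cv2.resize(a[110:210,190:310,::-1],None,fx=5,fy=5,interpolation=2))"
```

```text
shift [-0.9 -0.3 -0.2] turn [-0.001 -0.003  0.002] tcp [0.4523 0.1126 0.0139] clk 2.12
```

View pics/c2.png

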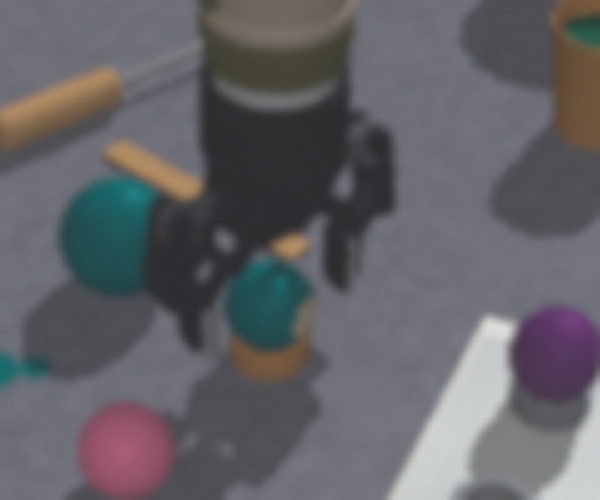

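The ball sits between the open fingers: tips at (195,345) and (340,285), ball centre at (268,303), all in the crop. I'll close on it.

>>> step_arm([
  [[0,0,0],[0,0,0],44],
  [[0,0,0],[0,0,0],44],
  [[0,0,0],[0,0,0],44],
  [[0,0,0],[0,0,0],44],
  [[0,0,0],[0,0,0],44],
  [[0,0,0],[0,0,0],44],
  [[0,0,0],[0,0,0],44],
  [[0,0,0],[0,0,0],44],
], grip_force=30)

```text
clock: 2.83
tcp_pos: [0.4545, 0.1107, 0.0165]
orientation: [0.001, 0.2, 0.98, -0.001]
wrist_force: [-3.5, -3.4, 6.8]
finger_gap: 0.0485
grip_force: 29.7
```

>>> step_arm([
  [[0,0,-5],[0,0,0],44],
  [[0,0,-15],[0,0,0],44],
  [[0,0,-30],[0,0,0],44],
  [[0,0,-50],[0,0,0],44],
  [[0,0,-75],[0,0,0],44],
  [[0,0,-95],[0,0,0],44],
  [[0,0,-95],[0,0,0],44],
  [[0,0,-95],[0,0,0],44],
])

```text
clock: 3.5
tcp_pos: [0.4554, 0.1118, 0.1118]
orientation: [0.002, 0.2, 0.98, 0.001]
wrist_force: [-0.4, 0.2, 0.0]
finger_gap: 0.0484
grip_force: 31.1
```

```bash
python3 -c "
from h import *
s=telemetry.get_state(); print(s['tcp_pos'],proj('scene',s['tcp_pos']+[0,0,.019]))
plan([.621,.043,.11],8)
a=shot('scene','s3')
cv2.imwrite('pics/c3.png',cv2.resize(a[80:190,190:310,::-1],None,fx=5,fy=5,interpolation=2))"
```

```text
[0.45536249 0.11183054 0.11178467] [245.75388614 142.88995408]
shift [-179.4    1.4    2.4] turn [0.004 0.002 1.029] tcp [0.4554 0.1118 0.1118] clk 3.5
```

View pics/c3.png

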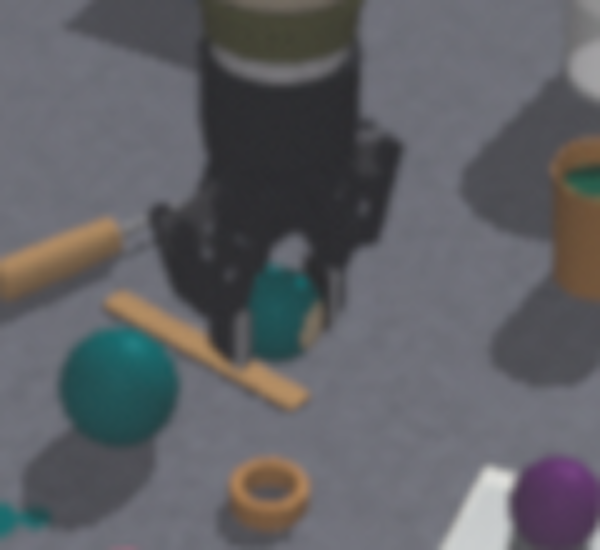

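Held: the ball is at crop (285,312), which is image (247,142), against a predicted grasp point of (246,143). The ring is empty. I'll carry it over the nest and turn the closing line across the row.

>>> step_arm([
  [[-25,0,0],[0,0,0.12],44],
  [[-55,0,0],[0,0,0.24],44],
  [[-85,0,0],[0,0,0.36],44],
  [[-115,0,1],[0,0,0.48],44],
  [[-140,0,1],[0,0,0.6],44],
  [[-160,0,1],[0,0,0.72],44],
  [[-175,0,2],[0,0,0.84],44],
  [[-180,0,2],[0,0,0.96],44],
])

```text
clock: 4.22
tcp_pos: [0.6209, 0.04, 0.1058]
orientation: [-0.001, 0.632, 0.775, -0.001]
wrist_force: [-0.1, 0.8, -0.9]
finger_gap: 0.0485
grip_force: 31.2
```

```bash
python3 -c "
from h import *
plan([.622,.041,.075],8)"
```

```text
shift [ 0.7  1.3 30.8] turn [-0.002 -0.     0.062] tcp [0.6209 0.04   0.1058] clk 4.22
```

>>> step_arm([
  [[1,1,0],[0,0,0.06],44],
  [[1,1,10],[0,0,0.06],44],
  [[1,1,20],[0,0,0.06],44],
  [[1,1,30],[0,0,0.06],44],
  [[1,1,30],[0,0,0.06],44],
  [[1,1,30],[0,0,0.06],44],
])

```text
clock: 4.72
tcp_pos: [0.6189, 0.0427, 0.0765]
orientation: [-0.001, 0.652, 0.758, -0.001]
wrist_force: [-0.2, -0.2, -1.1]
finger_gap: 0.0483
grip_force: 31.2
```

```bash
python3 -c "
from h import *
s=telemetry.get_state(); print(s['wrist_force'])
plan([.622,.041,.040],8)
print('expected ball',proj('scene',[.6195,.0435,s['tcp_pos'][2]+.0195]),'nest rim',proj('scene',[.6195,.0435,.036]))
a=shot('scene','s4')
cv2.imwrite('pics/c4.png',cv2.resize(a[150:260,230:350,::-1],None,fx=5,fy=5,interpolation=2))
"
```

```text
[-0.17619613 -0.20122317 -1.14542784]
shift [-2.2  3.  36.5] turn [-0.003 -0.001  0.01 ] tcp [0.6189 0.0427 0.0765] clk 4.72
expected ball [290.65854464 192.60255242] nest rim [288.52826322 210.09425457]
```

View pics/c4.png

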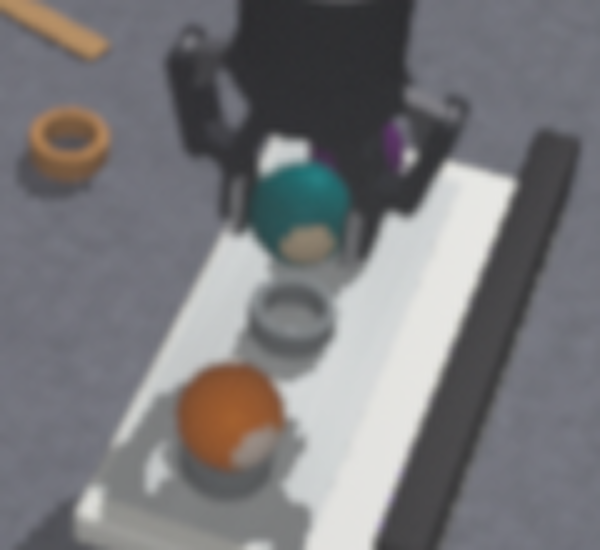

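The ball hangs above the nest: ball at crop (301,212), nest rim at about (290,312). I'll measure both in the same view to get the relative offset.

```bash
python3 - <<'E'
from h import *
a=cv2.imread('pics/s4.png'); g=cv2.cvtColor(a,cv2.COLOR_BGR2HSV)
k=np.zeros(g.shape[:2],'uint8'); cv2.circle(k,(290,192),13,255,-1)
m=(((g[:,:,1]>90)|((g[:,:,0]<25)&(g[:,:,1]>50)))&(g[:,:,2]>50)&(k>0)).astype('uint8')
cs,_=cv2.findContours(m,0,cv2.CHAIN_APPROX_NONE); c=max(cs,key=len); (u,v),r=cv2.minEnclosingCircle(c); print('ball',u,v,r,cv2.boundingRect(c))
s=telemetry.get_state(); print('ball xy',onz('scene',u,v,s['tcp_pos'][2]+.0195))
# expected rim outline points vs image: value profile through the nest (row & column)
print('V col288 rows200-228',g[200:228,288,2]); print('V row 212 cols 275-302',g[212,275:302,2])
for dx in(-.022,-.015,.015,.022): print(dx,proj('scene',[.6195+dx*.52,.0435+dx*-.86,.036]).round(1),proj('scene',[.6195+dx*.86,.0435+dx*.52,.036]).round(1))
E
```

```text
ball 290.0813903808594 190.7093048095703 9.659320831298828 (281, 182, 19, 17)
ball xy [0.61587069 0.04753999 0.09698261]
V col288 rows200-228 [125 112 101 112 126 130 119 102  94  94 103 117 126 128 132 139 138 119
 100  94  96 107 122 129 133 151 184 209]
V row 212 cols 275-302 [203 202 202 194 158 127 127 126 121 123 126 125 125 126 126 125 120 109
  98 104 127 150 178 202 212 213 213]
-0.022 [287.8 203.6] [279.5 210.1]
-0.015 [288.1 205.6] [282.4 210.1]
0.015 [289.  214.6] [294.7 210.1]
0.022 [289.2 216.8] [297.5 210.1]
```

```bash
python3 -c "
from h import *
plan([.6205,.0405,.042],8)"
```

```text
shift [-2.2  0.5 35.5] turn [-0.001 -0.     0.01 ] tcp [0.6197 0.0426 0.0775] clk 4.77
```

>>> step_arm([
  [[-2,0.5,5],[0,0,0],44],
  [[-2,0.5,12],[0,0,0],44],
  [[-2,0.5,19],[0,0,0],44],
  [[-2,0.5,25],[0,0,0],44],
  [[-2,0.5,30],[0,0,0],44],
  [[-2,0.5,34],[0,0,0],44],
  [[-2,0.5,34],[0,0,0],44],
  [[-2,0.5,34],[0,0,0],44],
])

```text
clock: 5.43
tcp_pos: [0.621, 0.0406, 0.0439]
orientation: [-0.0, 0.652, 0.758, -0.0]
wrist_force: [0.5, 0.5, -0.5]
finger_gap: 0.0483
grip_force: 31.2
```

```bash
python3 -c "
from h import *
print(telemetry.get_state()['wrist_force'])
plan([.6205,.0405,.0365],8)"
```

```text
[ 0.47362899  0.48885992 -0.45355149]
shift [ 0.  -0.5  7.4] turn [-0.001 -0.     0.009] tcp [0.621  0.0406 0.0439] clk 5.43
```

>>> step_arm([
  [[0,0,1.5],[0,0,0],44],
  [[0,0,3],[0,0,0],44],
  [[0,0,4],[0,0,0],44],
  [[0,0,5],[0,0,0],44],
  [[0,0,5],[0,0,0],44],
  [[0,0,5],[0,0,0],44],
])

```text
clock: 5.93
tcp_pos: [0.6213, 0.0405, 0.0393]
orientation: [-0.0, 0.653, 0.758, 0.0]
wrist_force: [-0.1, 0.3, -0.8]
finger_gap: 0.0485
grip_force: 31.2
```

>>> step_arm([
  [[0,0,0.5],[0,0,0],44],
  [[0,0,1],[0,0,0],44],
  [[0,0,1],[0,0,0],44],
  [[0,0,1],[0,0,0],44],
])

```text
clock: 6.27
tcp_pos: [0.6213, 0.0405, 0.0382]
orientation: [-0.0, 0.653, 0.758, 0.0]
wrist_force: [0.3, 0.3, -0.3]
finger_gap: 0.0485
grip_force: 31.2
```

>>> step_arm([
  [[0,0,0.5],[0,0,0],44],
  [[0,0,1],[0,0,0],44],
  [[0,0,1],[0,0,0],44],
  [[0,0,1],[0,0,0],44],
])

```text
clock: 6.6
tcp_pos: [0.6213, 0.0405, 0.0373]
orientation: [0.0, 0.653, 0.758, 0.0]
wrist_force: [-0.3, 0.3, -0.4]
finger_gap: 0.0485
grip_force: 31.2
```

```bash
python3 -c "
from h import *
s=telemetry.get_state();print(s['wrist_force'],s['tcp_pos'])"
```

```text
[-0.26179445  0.28578357 -0.44830172] [0.62133336 0.04053473 0.03729388]
```

>>> step_arm([
  [[0,0,0.4],[0,0,0],44],
  [[0,0,0.8],[0,0,0],44],
  [[0,0,0.8],[0,0,0],44],
  [[0,0,0.8],[0,0,0],44],
])

```text
clock: 6.93
tcp_pos: [0.6216, 0.0405, 0.0368]
orientation: [0.0, 0.653, 0.758, 0.0]
wrist_force: [-0.3, 0.5, 2.9]
finger_gap: 0.0486
grip_force: 31.4
```

>>> step_arm([
  [[0,0,0.4],[0,0,0],44],
  [[0,0,0.8],[0,0,0],44],
  [[0,0,0.8],[0,0,0],44],
  [[0,0,0.8],[0,0,0],44],
])

```text
clock: 7.27
tcp_pos: [0.6217, 0.0405, 0.0366]
orientation: [0.001, 0.653, 0.758, 0.0]
wrist_force: [-1.9, -0.2, 6.3]
finger_gap: 0.0485
grip_force: 31.7
```

Contact at TCP z 36.8 mm matches the predicted seat at 36.5 mm. I'll ease the load, open and rise.

>>> step_arm([
  [[0,0,-0.8],[0,0,0],44],
  [[0,0,-0.8],[0,0,0],48],
  [[0,0,-0.8],[0,0,0],70],
  [[0,0,-0.8],[0,0,0],70],
  [[0,0,-0.8],[0,0,0],70],
  [[0,0,-0.8],[0,0,0],70],
  [[0,0,-0.8],[0,0,0],70],
])

```text
clock: 7.85
tcp_pos: [0.621, 0.0405, 0.0361]
orientation: [-0.0, 0.653, 0.758, -0.0]
wrist_force: [0.3, 0.1, -0.2]
finger_gap: 0.0698
grip_force: 0.0
```

>>> step_arm([
  [[0,0,-5],[0,0,0],72],
  [[0,0,-15],[0,0,0],72],
  [[0,0,-30],[0,0,0],72],
  [[0,0,-50],[0,0,0],72],
  [[0,0,-75],[0,0,0],72],
  [[0,0,-100],[0,0,0],72],
  [[0,0,-100],[0,0,0],72],
  [[0,0,-100],[0,0,0],72],
])

```text
clock: 8.52
tcp_pos: [0.6229, 0.0405, 0.1394]
orientation: [0.002, 0.652, 0.758, 0.002]
wrist_force: [0.2, -0.2, -0.8]
finger_gap: 0.0721
grip_force: 0.0
```

```bash
python3 -c "
from h import *
a=shot('scene','s5')
cv2.imwrite('pics/c5.png',cv2.resize(a[150:260,230:350,::-1],None,fx=5,fy=5,interpolation=2))
print('seat',proj('scene',[.6195,.0435,.056]))
plan([.447,-.303,.12],8)"
```

```text
seat [289.21950975 204.41844182]
shift [-313.7 -223.9   17.3] turn [0.002 0.    0.009] tcp [0.6218 0.0405 0.1377] clk 8.57
```

View pics/c5.png

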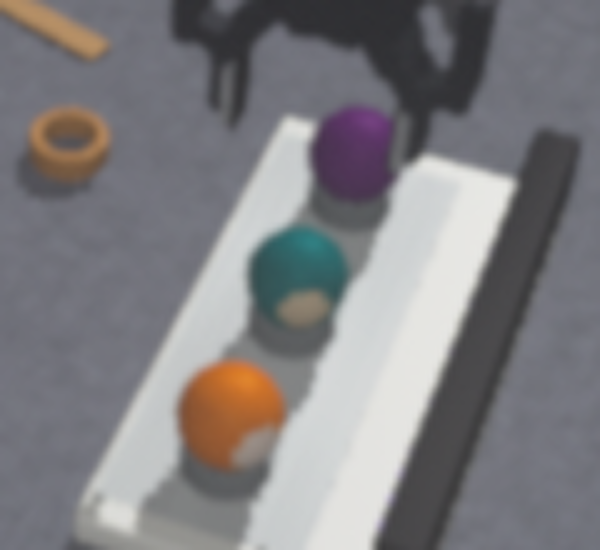

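The teal ball is seated in the middle nest at crop (299,276), in line with its neighbours and matching the predicted seat. Next is the green button, with shut fingers.

>>> step_arm([
  [[-313,-224,0],[0,0,0],60],
  [[-313,-224,0],[0,0,0],30],
  [[-313,-224,0],[0,0,0],0],
  [[-313,-224,0],[0,0,0],0],
  [[-313,-224,0],[0,0,0],0],
  [[-313,-224,0],[0,0,0],0],
  [[-313,-224,0],[0,0,0],0],
  [[-313,-224,0],[0,0,0],0],
])

```text
clock: 9.23
tcp_pos: [0.4676, -0.2572, 0.1352]
orientation: [-0.001, 0.652, 0.758, -0.0]
wrist_force: [-0.4, -0.3, 0.0]
finger_gap: -0.0001
grip_force: 0.0
```

```bash
python3 -c "
from h import *
plan([.4465,-.3035,.09],8)"
```

```text
shift [-42.7 -27.7  45.2] turn [-0.002 -0.002  0.01 ] tcp [ 0.4676 -0.2572  0.1352] clk 9.23
```

>>> step_arm([
  [[-40,-26,5],[0,0,0],0],
  [[-40,-26,15],[0,0,0],0],
  [[-40,-26,30],[0,0,0],0],
  [[-40,-26,45],[0,0,0],0],
  [[-40,-26,45],[0,0,0],0],
  [[-40,-26,45],[0,0,0],0],
])

```text
clock: 9.73
tcp_pos: [0.4487, -0.2984, 0.0898]
orientation: [-0.002, 0.653, 0.758, 0.0]
wrist_force: [-0.1, -0.4, -0.2]
finger_gap: -0.0001
grip_force: 0.0
```

```bash
python3 -c "
from h import *
plan([.4465,-.3035,.063],8)
s=telemetry.get_state();print('tip',proj('scene',s['tcp_pos']),'btn',proj('scene',[.4465,-.3035,.063]))
a=shot('scene','s6')
cv2.imwrite('pics/c6.png',cv2.resize(a[210:310,85:205,::-1],None,fx=5,fy=5,interpolation=2))"
```

```text
shift [-4.8 -2.8 26.8] turn [-0.003 -0.003  0.009] tcp [ 0.4487 -0.2984  0.0898] clk 9.73
tip [138.21943625 265.0142709 ] btn [137.8858144  274.07848831]
```

View pics/c6.png

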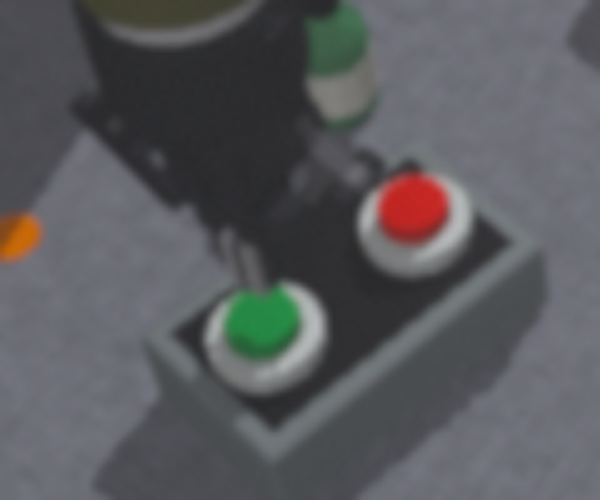

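The shut fingertips hang just behind the green button (crop (262,320)). I'll shift by the computed offset and press.

>>> step_arm([
  [[-5,-3,5],[0,0,0],0],
  [[-5,-3,14],[0,0,0],0],
  [[-5,-3,21],[0,0,0],0],
  [[-5,-3,24],[0,0,0],0],
  [[-5,-3,24],[0,0,0],0],
])

```text
clock: 10.2
tcp_pos: [0.4473, -0.3047, 0.0666]
orientation: [-0.001, 0.652, 0.758, 0.0]
wrist_force: [-1.1, 0.9, 2.1]
finger_gap: 0.0001
grip_force: 0.8
```

>>> step_arm([
  [[0,0,2],[0,0,0],0],
  [[0,0,4],[0,0,0],0],
  [[0,0,6],[0,0,0],0],
  [[0,0,8],[0,0,0],0],
  [[0,0,10],[0,0,0],0],
  [[0,0,10],[0,0,0],0],
  [[0,0,10],[0,0,0],0],
])

```text
clock: 10.78
tcp_pos: [0.4477, -0.305, 0.0606]
orientation: [0.001, 0.652, 0.758, -0.0]
wrist_force: [-8.0, 6.7, 26.6]
finger_gap: -0.0
grip_force: 13.2
```

```bash
python3 -c "
from h import *
plan([.4465,-.3035,.057],8)
a=shot('scene','s7');b=shot('top','t7')
cv2.imwrite('pics/c7.png',np.hstack([cv2.resize(a[230:310,95:175,::-1],None,fx=5,fy=5,interpolation=2),cv2.resize(b[165:245,340:420,::-1],None,fx=5,fy=5,interpolation=2)]))"
```

```text
shift [ 1.7 -1.   3.6] turn [0.001 0.001 0.01 ] tcp [ 0.4477 -0.305   0.0606] clk 10.78
```

View pics/c7.png

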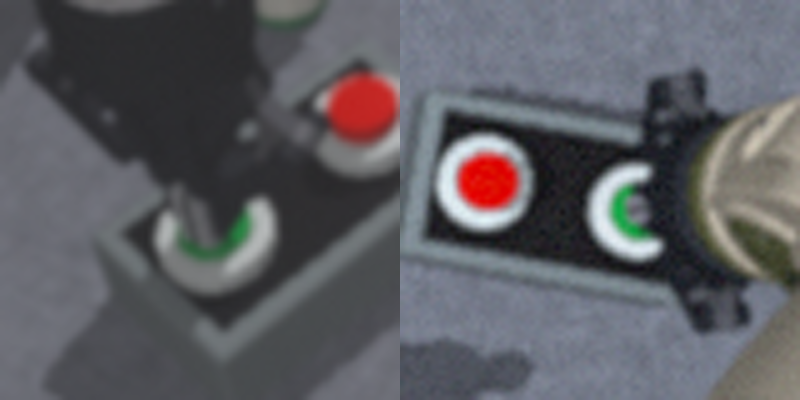

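Both views show the fingertips on the green button, flush with its collar. Contact came at TCP z 66.6 mm and it stopped at 60.6 mm, which is the full 6 mm of travel, and the force climbed well past 5 N. Now I release it and clear the area.

>>> step_arm([
  [[0,0,-6],[0,0,0],0],
  [[0,0,-15],[0,0,0],0],
  [[0,0,-30],[0,0,0],0],
  [[0,0,-55],[0,0,0],0],
  [[0,0,-85],[0,0,0],0],
  [[0,0,-110],[0,0,0],0],
  [[0,0,-110],[0,0,0],0],
  [[0,0,-110],[0,0,0],0],
])

```text
clock: 11.55
tcp_pos: [0.4488, -0.3062, 0.1691]
orientation: [0.002, 0.653, 0.758, -0.0]
wrist_force: [1.0, -0.0, -0.9]
finger_gap: -0.0004
grip_force: 0.0
```

```bash
python3 - <<'E'
from h import *
a=shot('scene','s8')
def c(f,lo,hi,p,r=16):
    g=cv2.cvtColor(cv2.imread(f),cv2.COLOR_BGR2HSV); k=np.zeros(g.shape[:2],'uint8'); cv2.circle(k,p,r,255,-1)
    m=cv2.inRange(g,np.array(lo),np.array(hi))&k; y,x=np.nonzero(m); return x.mean().round(1),y.mean().round(1),len(x)
for n,f0,lo,hi,p in[('green','s6',(50,120,60),(85,255,255),(137,276)),('red','s6',(0,150,80),(6,255,255),(168,253)),('teal','s5',(80,80,30),(100,255,255),(290,205)),('violet','scene0',(130,60,20),(165,255,255),(301,181)),('amber','scene0',(5,150,80),(22,255,255),(276,233))]:
    print(n,c(f'pics/{f0}.png',lo,hi,p),c('pics/s8.png',lo,hi,p))
s=telemetry.get_state();print(s['tcp_pos'],s['wrist_force'],abs(s['qvel']).max(),s['clock'])
E
```

```text
green (np.float64(136.9), np.float64(274.2), 135) (np.float64(136.9), np.float64(273.9), 139)
red (np.float64(167.0), np.float64(251.1), 128) (np.float64(167.0), np.float64(251.1), 127)
teal (np.float64(289.3), np.float64(202.5), 195) (np.float64(289.2), np.float64(202.5), 195)
violet (np.float64(301.2), np.float64(179.9), 250) (np.float64(301.2), np.float64(179.9), 252)
amber (np.float64(275.3), np.float64(231.0), 237) (np.float64(275.3), np.float64(230.9), 241)
[ 0.4480147  -0.30548131  0.16758078] [0.00145473 0.12045509 0.04657078] 0.03543911476655889 11.6
```

The green button is back up, and the red button and all three baubles are where they were. The arm is clear, so I'm handing in.

```bash
python3 -c "
from h import *
print(env.hand_in())"
```

```text
the job is handed in; nothing more can be done
None
```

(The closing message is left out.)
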